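# Restock the spring-fed spice rack

## Task

Restock the spring-fed spice rack: pull its sprung follower back to the backstop until the catch holds it, stand the spice jar that was left out on the table upright in the channel behind the jar already there, then press the catch's thumb pad so that the follower closes up and holds both jars in line against the front lip. Do not disturb the other things on the table.

Things in the scene. Friction and masses are not known exactly. Their poses are not given: they have to be found in the camera images.
- rack: White steel channel for a row of spice jars, 288 x 58 mm, fixed; origin on the table below its middle line; +x runs along it from front lip to rear, z up. Floor 8 mm above the table, side walls 39 mm high, 47 mm apart inside, front lip 49 mm high. In it, front to rear: a jar, the grey follower, an aluminium backstop with a dark catch lever, clamped at a place that varies.
- rack_lip (a point): Point on the inner face of the rack's front lip, at the channel floor on its middle line: 135 mm ahead of the rack's origin (rack x = -135 mm), 8 mm above the table. The jars stand in a row from here.
- follower (a joint): Sprung follower sliding along rack x (m): 0 resting on one jar, 0.041 on two; grows rearward. Spring 4 N forward at 0, 7 N at 0.1; damper 40 N per m/s. Over the last 25 mm it lifts the catch (up to 5 N more), which drops in 3 mm before the hard backstop. Backstop at 0.067 to 0.102, not reported: feel for it. Let go, it settles 3 mm forward on the catch; if not drawn fully back it runs forward.
- follower_tab (a point): Middle of the front face of the follower's pull tab, 96 mm above the table, moving with it. Tab: plate across the channel, 42 mm wide, 6 thick, 78 to 116 mm above the table, open window below. Ahead of it a 46 mm gap for fingers, then the 4 mm pressing plate, 88 mm high, its front face 50 mm ahead of this point. Once caught, the catch's thumb pad centre is 82 mm behind this point.
- catch (a joint): Catch lever on the backstop (rad): 0 at rest, grows as its thumb pad is pressed down, to 0.40 (pad 13 mm lower). Pad 28 mm along the channel, 34 across, its top 58 mm above the table, at the lever's rear end. Springs back; it lets the follower go at about 0.22 rad (pad 7 mm down), under a press of 6 to 9 N.
- front_jar: Glass spice jar with a dark cap, 41 mm diameter, 105 mm high, 110 g, already in the rack against the front lip (top 113 mm above the table). Loose. Origin at the middle of its underside.
- spare_jar: The spice jar left out on the table, same shape and size as the one in the rack: 41 mm diameter, 105 mm high, 80 to 150 g, black cap, loose. Origin at the middle of its underside, z up.
- salt: Salt shaker with a domed top, 44 mm diameter, 90 mm high, loose, standing near the spice jar; not part of the job. Origin at the middle of its underside.
- corked: Little pale jar with a cork, 43 mm diameter, 75 mm high, loose, standing near the spice jar; not part of the job. Origin at the middle of its underside.
Not all that is in view belongs to the job. What is shaped like the spare_jar but purple or turquoise is not meant.

How it is judged:
On the way, in this order (a step that is already met when the one before it is completed fails the run):
1. the follower stays drawn back on its catch by itself, the robot off the rack (value of joint follower above 0.06 m and contact force between each of the fingers, the arm and rack below 0.3 N), for 0.5 s.
2. the spare jar stands upright on the channel floor between the front jar and the drawn-back follower, let go (x of spare_jar in the frame of rack between -0.08 and 0.01 m and y of spare_jar in the frame of rack between -0.006 and 0.006 m and z of spare_jar in the frame of rack below 0.011 m and angle between spare_jar's own z axis and vertical below 0.08 rad and value of joint follower above 0.06 m and contact force between each of the fingers, the arm and spare_jar below 0.3 N), for 0.2 s.
At the end, for the whole second after the job is handed in: Both jars stand upright (within 0.08 rad) on the channel floor, in line along its middle (6 mm), the front jar against the front lip and the spare jar right behind it (6 mm), the follower resting on the spare jar (joint 0.035 to 0.047), the catch lever back at rest, all still and let go (x of front_jar in the frame of rack between -0.12 and -0.109 m and y of front_jar in the frame of rack between -0.006 and 0.006 m and z of each of front_jar, spare_jar in the frame of rack below 0.011 m and angle between each of front_jar, spare_jar's own z axis and vertical below 0.08 rad and x of spare_jar in the frame of rack between -0.08 and -0.067 m and y of spare_jar in the frame of rack between -0.006 and 0.006 m and value of joint follower between 0.035 and 0.047 m and value of joint catch below 0.05 rad and linear speed of each of front_jar, spare_jar below 0.02 m/s and contact force between each of the fingers, the arm and rack below 0.3 N and contact force between each of the fingers, the arm and spare_jar below 0.3 N); the robot touches nothing.
It fails at once if the salt shaker or the corked jar is disturbed (moved over 15 mm or tipped) (distance of any of salt, corked from where it was at the start of the episode above 0.015 m or angle between any of salt, corked's own z axis and vertical above 0.3 rad).
It fails at once if a spice jar is tipped over (angle between any of front_jar, spare_jar's own z axis and vertical above 0.6 rad).
It also fails if it takes over 61 s, if anything falls off the work surface, if the arm or the gripper's body presses on something with over 40 N, if the wrist force passes 120 N, or if a joint passes its speed limit or range.

## Robot

A 6-joint arm with a two-finger parallel gripper is mounted at the origin on a cart in front of the work surface, level with it; the furniture and walls round the work are solid. World frame = base frame: x ahead of the robot, y to its left, z up, the work surface at z = 0. Lengths are in m, angles in rad, forces in N, time in s.
With the tool pointing down it reaches from about 0.35 to 0.975 m from the base axis. Payload 4.9 kg.
Tool frame: the origin (TCP) lies at the very end of the fingers, on their centre line; the grasp point (between the pads) lies 19 mm behind it; z points along the fingers, y is the line along which they close (so a half turn about z gives the same grasp; the last joint's range is limited). The gripper opens to 85 mm and grips with 20 to 120 N. Pads are 22 mm wide; open, the fingers measure 114 mm over their backs; the gripper's body (76 mm by 85 mm) begins 54 mm behind the grasp point. The pads swing forward as they close: fully open they stand 13 mm farther back than shut.
Start: joints at [-1.266, 0.053, 1.613, -0, 1.476, -0.119], TCP at [0.257, -0.57, 0.231] pointing down, gripper open.
Joint ranges: [-3.01, 3.01], [-1.01, 2.22], [0.06, 2.58], [-1.02, 4.17], [0.09, 2.62], [-3.14, 3.14]. Speed limits (rad/s): [2.57, 2.57, 3.14, 3.14, 3.14, 3.14].

## Interface

Orientations are given as a unit quaternion [w, x, y, z].
In Python, from plant import * gives the robot as it stands.
- The arm moves only by the tool jog_arm, never from a script. Its argument "moves" is a list that holds one entry, the list of rows, each a list of 7 numbers: the finger opening in cm, from 0 to 8.54, then the shift along the tool's x, y, z in cm, then the turn, a rotation vector about the tool's x, y, z in rad. A call has 1 to 20 rows; each row shifts and turns the commanded pose from where the row before left it, along the tool's axes as they then stand; what a row does not reach is not made up. A row lasts 1/12 s, in which the tool goes at most 41.7 mm and 7.16 degrees, less where a joint would pass 70% of its speed; a pose out of reach is approached as far as the arm can. A call is refused whole if a number of a shift passes 4.17 or a number of a turn 0.125, either way. A call with a gripper value outside its range is refused whole. The fingers move at their own pace and stop on an object; the grip force is fixed at half the most. Time passes only in rows, so rows that do not move let the fingers close. It gives the time, the measured TCP pose, the force, the opening and the grip force at its end, in the units of the state.
- state(): the state, without advancing time (a new reading comes with each control period).
- grab_frame(name): name is "side" or "top" or "wrist"; returns a dict with "color" (480x640x3 uint8, blue, green, red), "depth" (480x640 float32, m along the optical axis (not along the pixel's ray), 0 where there is no reading), "fx", "fy", "cx", "cy" (pixels), "R" (3x3) and "t" (3): a world point X has camera coordinates R X + t. Camera axes: x right, y down, z forward; pixel columns grow to the right and rows downward; lengths in m; the calibration is good to about 2 mm. A picture is of the moment at which its call begins.
- job_done(): hands the job in; it is judged then, once.
Trained networks look in a picture, given as the dict that the camera call returned (one of the last four; its "shot" number tells which), for a name from the list of things; names that differ only in an ending like _2 or _b are one class to them, and where a whole thing is asked for, a point or a joint stands for the part that bears it (a point fixed in the world has none). Each returns a list of dicts, best first, with "p" (0 to 1); they miss things now and then, are a little off and sometimes report something else, mostly with a low value. They report only what shows in the picture. A call takes as long as a camera call. They do not tell look-alikes from the thing itself.
- recognise(name, picture): "rect" ([centre column, centre row, width, height] in pixels, round what is visible of it).
- regions_of(name, picture): "pixels" (480x640 bool, what is visible of it) and "rect" ([centre column, centre row, width, height] in pixels, round what is visible of it).
The state is a dict: "time": time; "joint_pos": joint angles; "joint_vel": joint speeds; "joint_efforts": joint torques, N m; "tool_pos": TCP position; "tool_rot": TCP orientation; "contact_force": force on the tool from outside, world axes, zero at the start; "ft_torque": the same for the moment, N m; "gripper_width": opening from 0.0 (shut) to 1.0 (fully open); "grasp_force": force on a finger pad.
Only numpy, scipy, OpenCV 4.12 (cv2) and the standard library are available. Lean on these libraries where they do the work, as an engineer would, in place of code of your own. Each camera call takes 0.05 s, during which the arm holds its last target. There are 200 camera calls.

## Working session

There is one attempt and no reset: what is moved stays moved. The work goes in short steps, Python scripts to look and compute and a tool call to move; the robot and the scene stay as the last step left them, time stands still between calls to the robot, and variables do not carry over. Pictures are saved under pics/ and viewed, at most 10 in all, crops included, and the job is handed in when it is done.

Besides the shell and the picture viewer there is one more tool, called after "Emit:" as a command line: name --argument value ..., lists and objects as JSON in quotes. jog_arm: Moves the arm, as the interface text tells. Its arguments: {"type":"object","properties":{"moves":{"type":"array"}},"required":["moves"]}

```bash
mkdir -p pics; ls; python3 - <<'E'
from plant import *
import cv2,numpy as np
s=state();print(s)
for n in("side","top"):
    f=grab_frame(n);cv2.imwrite(f"pics/{n}0.png",f["color"])
    print(n,f["fx"],f["cx"],f["cy"],(-f["R"].T@f["t"]).round(3),f["R"].round(3).tolist())
    for o in("rack","follower","follower_tab","catch","front_jar","spare_jar","salt","corked"):
        for d in regions_of(o,f)[:4]:
            m=d["pixels"]&(f["depth"]>0);v,u=np.nonzero(m);z=f["depth"][m]
            P=np.c_[(u-f["cx"])/f["fx"]*z,(v-f["cy"])/f["fy"]*z,z];W=(P-f["t"])@f["R"]
            print(o,round(d["p"],2),np.round(d["rect"]),len(z),np.median(W,0).round(3),np.percentile(W,2,axis=0).round(3),np.percentile(W,98,axis=0).round(3))
E
```

```text
pics
{'time': 0.0, 'joint_pos': array([-1.26602113e+00,  5.33338635e-02,  1.61430647e+00,  9.89193009e-06,
        1.47594013e+00, -1.19010685e-01]), 'joint_vel': array([ 6.33206339e-05, -5.57886809e-04,  1.52957021e-03,  5.13270441e-04,
       -9.05788058e-04, -4.04530991e-05]), 'joint_efforts': array([ 7.21324377e-04, -3.93685341e+01, -3.70173061e+01, -1.44843816e-04,
        6.96506948e-03, -1.05076012e-06]), 'tool_pos': array([ 0.25682106, -0.56912582,  0.23006979]), 'tool_rot': array([-9.90077207e-04,  9.77634177e-01,  2.10310316e-01, -8.72813979e-05]), 'contact_force': array([-0.20397285, -0.9688446 , -0.14804902]), 'ft_torque': array([-0.04900895, -0.00910977, -0.00795139]), 'grasp_force': 0.0, 'gripper_width': 0.9994550010314271}
side 448.9328949605266 315.952630177673 231.63370645325568 [0.288 0.61  0.496] [[-0.918, -0.398, 0.003], [-0.193, 0.439, -0.877], [0.348, -0.806, -0.48]]
rack 0.82 [262. 317. 150. 137.] 5044 [0.58  0.073 0.028] [ 0.537 -0.027  0.005] [0.642 0.245 0.115]
follower 0.68 [296. 278.  41.  66.] 1581 [0.574 0.056 0.058] [0.549 0.005 0.013] [0.6   0.077 0.11
[... 2084 characters left out ...]
.619 -0.151  0.104] [ 0.601 -0.172  0.01 ] [ 0.64  -0.134  0.109]
spare_jar 0.86 [363. 290.  18.  23.] 376 [ 0.461 -0.123  0.105] [ 0.441 -0.143  0.016] [ 0.479 -0.105  0.108]
spare_jar 0.74 [310. 239.  17.  22.] 353 [ 0.561 -0.019  0.113] [ 0.543 -0.036  0.047] [0.58  0.001 0.116]
spare_jar 0.59 [396. 258.  30.  23.] 398 [ 0.528 -0.188  0.104] [ 0.508 -0.21   0.02 ] [ 0.546 -0.171  0.108]
salt 0.72 [471. 276.  28.  24.] 493 [ 0.484 -0.337  0.063] [ 0.463 -0.38  -0.001] [ 0.504 -0.323  0.09 ]
salt 0.17 [285. 234.  38.  31.] 644 [0.575 0.042 0.016] [0.551 0.001 0.009] [0.595 0.068 0.121]
corked 0.69 [420. 221.  27.  19.] 367 [ 0.601 -0.241  0.058] [ 0.582 -0.261  0.013] [ 0.622 -0.226  0.077]
```

```bash
python3 - <<'E'
import cv2,numpy as np
a=cv2.imread("pics/side0.png");b=cv2.imread("pics/top0.png")
cv2.imwrite("pics/c1.png",np.hstack([cv2.resize(a[180:400,170:430],(472,400),interpolation=2),cv2.resize(b[190:310,300:440],(320,400),interpolation=2)]))
cv2.imwrite("pics/c2.png",cv2.resize(b[170:330,160:500],(800,376),interpolation=2))
E
```

```text
(no output)
```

View pics/c1.png

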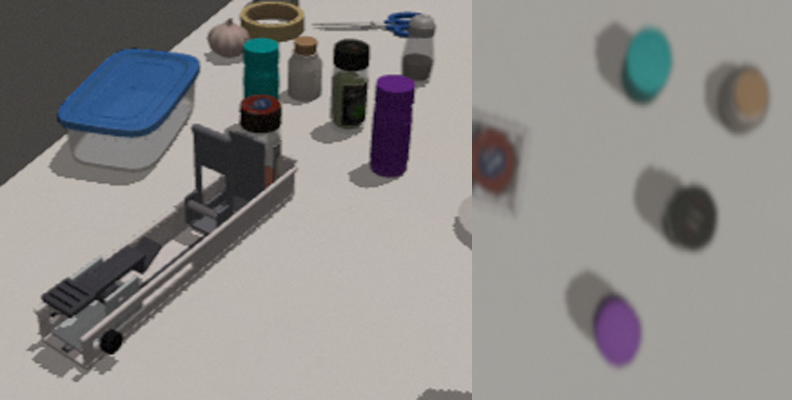

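View pics/c2.png

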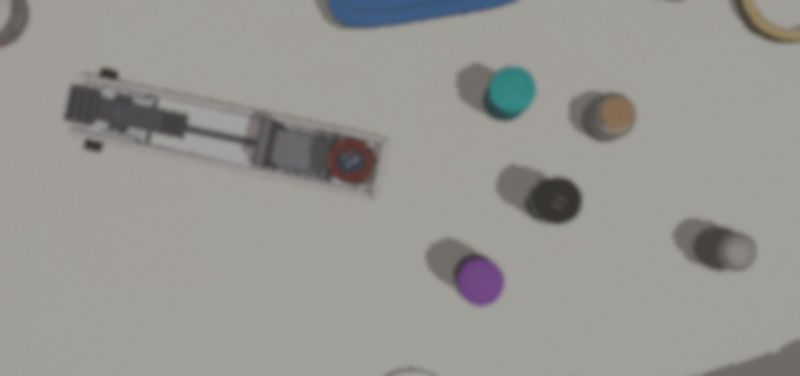

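```bash
cat > h.py <<'E'
from plant import *
import cv2,numpy as np
from scipy.optimize import least_squares
from scipy.spatial.transform import Rotation as Ro
def cloud(f,m=None):
    d=f["depth"];m=(d>0) if m is None else m&(d>0)
    v,u=np.nonzero(m);z=d[m]
    return (np.c_[(u-f["cx"])/f["fx"]*z,(v-f["cy"])/f["fy"]*z,z]-f["t"])@f["R"]
def circ(P,r):
    return least_squares(lambda c:np.hypot(*(P[:,:2]-c).T)-r,P[:,:2].mean(0),loss="soft_l1",f_scale=.002).x
def box(P,x0,x1,y0,y1,z0,z1):
    return P[np.all((P>[x0,y0,z0])&(P<[x1,y1,z1]),axis=1)]
def pose():
    s=state();return s["tool_pos"],Ro.from_quat(np.r_[s["tool_rot"][1:],s["tool_rot"][0]])
def plan(p,axis_y=None):
    """shift in tool axes (cm) to p; turn about tool z so tool y is along axis_y, keeping the tool pointing straight down"""
    t,R=pose();print("shift cm",(R.inv().apply(np.array(p)-t)*100).round(2))
    if axis_y is not None:
        y=np.r_[axis_y,0]/np.hypot(*axis_y);c=[]
        for s in(1,-1):
            z=np.array([0,0,-1.]);x=np.cross(s*y,z);Rt=Ro.from_matrix(np.c_[x,s*y,z])
            c.append((R.inv()*Rt).as_rotvec().round(3))
        print("turn",c)
E
python3 - <<'E'
from h import *
for n in("top","side"):
    f=grab_frame(n);P=cloud(f);print(n)
    Q=box(P,.5,.68,-.06,.27,.022,.062)
    print("rack strip",len(Q)); r=cv2.minAreaRect((Q[:,:2]*1000).astype(np.float32));print(r)
    for nm,b,z in(("front",(.52,.6,-.06,.03),(.105,.125)),("spare",(.49,.57,-.23,-.15),(.095,.115)),("salt",(.44,.53,-.4,-.29),(.06,.1)),("corked",(.56,.65,-.28,-.2),(.06,.085)),("purp",(.43,.5,-.16,-.09),(.095,.115)),("turq",(.58,.66,-.19,-.11),(.095,.115))):
        q=box(P,*b,*z)
        if len(q)>5:print(nm,len(q),cv2.minEnclosingCircle((q[:,:2]*1000).astype(np.float32)),q.mean(0).round(4))
    q=box(P,.53,.63,.0,.1,.112,.13);print("tab top",len(q),q.mean(0).round(4),cv2.minAreaRect((q[:,:2]*1000).astype(np.float32)))
    q=box(P,.56,.66,.205,.27,.05,.066);print("pad",len(q),q.mean(0).round(4),cv2.minAreaRect((q[:,:2]*1000).astype(np.float32)))
E
```

```text
top
rack strip 1669
((588.8049926757812, 100.17989349365234), (291.686279296875, 77.08332824707031), 77.79976654052734)
front 320 ((562.1146240234375, -16.696170806884766), 20.010915756225586) [ 0.562  -0.017   0.1125]
spare 330 ((527.5698852539062, -191.3945770263672), 20.30714225769043) [ 0.5272 -0.191   0.1047]
salt 259 ((482.5425720214844, -344.9389953613281), 17.15597915649414) [ 0.4831 -0.3423  0.0825]
corked 176 ((602.3873901367188, -245.86184692382812), 15.414167404174805) [ 0.6021 -0.2458  0.0728]
purp 330 ((458.8887939453125, -124.7264633178711), 20.04454231262207) [ 0.459  -0.1249  0.1049]
turq 325 ((621.6752319335938, -153.77125549316406), 20.170888900756836) [ 0.6215 -0.1533  0.1048]
tab top 107 [0.5769 0.052  0.118 ] ((577.1438598632812, 31.758085250854492), (63.36825942993164, 42.01033401489258), 87.71917724609375)
pad 264 [0.6155 0.2248 0.0564] ((613.0928955078125, 222.6942901611328), (41.94548416137695, 38.179901123046875), 78.21903228759766)
side
rack strip 3758
((583.8577880859375, 104.53404235839844), (291.38623046875, 68.90569305419922), 77.43267059326172)
front 282 ((562.2400512695312, -13.633923530578613), 21.12363624572754) [ 0.5609 -0.0093  0.1117]
spare 208 ((527.79248046875, -189.2406005859375), 22.403364181518555) [ 0.5266 -0.1826  0.103 ]
salt 204 ((483.41656494140625, -340.38134765625), 17.54926300048828) [ 0.482  -0.3334  0.0759]
corked 124 ((603.673095703125, -242.62063598632812), 15.935230255126953) [ 0.6016 -0.2387  0.07  ]
purp 258 ((459.9014587402344, -121.41215515136719), 21.310754776000977) [ 0.458  -0.1165  0.1033]
turq 210 ((622.9764404296875, -150.030029296875), 21.508712768554688) [ 0.6201 -0.1447  0.103 ]
tab top 146 [0.5753 0.0527 0.1169] ((573.177001953125, 31.463634490966797), (67.45704650878906, 41.899742126464844), 78.76628875732422)
pad 474 [0.6143 0.2291 0.0568] ((612.653564453125, 226.37911987304688), (43.5382194519043, 44.395538330078125), 86.57183074951172)
```

```bash
python3 - <<'E'
from h import *
t,R=pose();print(R.as_matrix().round(3))
plan([.55,.0,.30],[-.977,.214])
E
```

```text
[[ 0.912  0.411  0.   ]
 [ 0.411 -0.912  0.   ]
 [ 0.    -0.    -1.   ]]
shift cm [ 50.13 -39.88  -6.87]
turn [array([-0.  ,  0.  ,  2.21]), array([-0.   , -0.   , -0.931])]
```

Emit:
jog_arm --moves '[[[0,3.13,-2.49,-0.43,0,0,0],[0,3.13,-2.49,-0.43,0,0,0],[0,3.13,-2.49,-0.43,0,0,0],[0,3.13,-2.49,-0.43,0,0,0],[0,3.13,-2.49,-0.43,0,0,0],[0,3.13,-2.49,-0.43,0,0,0],[0,3.13,-2.49,-0.43,0,0,0],[0,3.13,-2.49,-0.43,0,0,0],[0,3.13,-2.49,-0.43,0,0,0],[0,3.13,-2.49,-0.43,0,0,0],[0,3.13,-2.49,-0.43,0,0,0],[0,3.13,-2.49,-0.43,0,0,0],[0,3.13,-2.49,-0.43,0,0,0],[0,3.13,-2.49,-0.43,0,0,0],[0,3.13,-2.49,-0.43,0,0,0],[0,3.13,-2.49,-0.43,0,0,0]]]'

```text
time: 2.33
tool_pos: [0.5502, 0.0015, 0.3006]
tool_rot: [0.0, 0.978, 0.21, 0.0]
contact_force: [1.2, -0.6, 0.1]
gripper_width: 0.003
grasp_force: 0.0
```

Emit:
jog_arm --moves '[[[0,0,0,0,0,0,-0.1164],[0,0,0,0,0,0,-0.1164],[0,0,0,0,0,0,-0.1164],[0,0,0,0,0,0,-0.1164],[0,0,0,0,0,0,-0.1164],[0,0,0,0,0,0,-0.1164],[0,0,0,0,0,0,-0.1164],[0,0,0,0,0,0,-0.1164],[0,0,0,0,0,0,0],[0,0,0,0,0,0,0]]]'

```text
time: 3.17
tool_pos: [0.5497, -0.0006, 0.3001]
tool_rot: [0.0, 0.78, 0.626, 0.0]
contact_force: [0.1, 0.0, -0.3]
gripper_width: 0.004
grasp_force: 0.0
```

```bash
python3 - <<'E'
from h import *
t,R=pose();print(t,R.as_matrix().round(3),state()["joint_pos"].round(3))
f=grab_frame("wrist");cv2.imwrite("pics/w1.png",f["color"]);np.savez("w1.npz",**{k:v for k,v in f.items()})
print((-f["R"].T@f["t"]).round(3),f["R"].round(2).tolist())
P=cloud(f);print(np.percentile(P,[1,99],axis=0).round(3))
E
```

```text
[ 0.54966279 -0.00057895  0.30014741] [[ 0.217  0.976  0.   ]
 [ 0.976 -0.217  0.   ]
 [ 0.     0.    -1.   ]] [-0.136 -0.159  1.703  0.     1.597  0.082]
[0.564 0.068 0.443] [[0.98, -0.22, 0.0], [-0.21, -0.94, 0.28], [-0.06, -0.27, -0.96]]
[[-0.685 -0.7   -0.881]
 [ 0.84   0.212  0.388]]
```

View pics/w1.png

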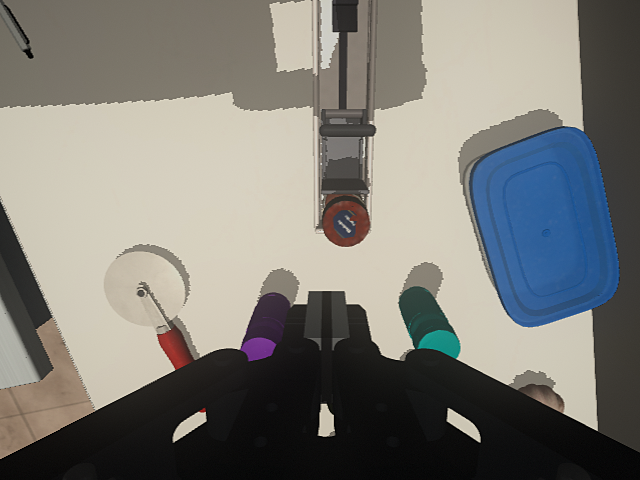

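The wrist view shows the front jar's cap at (346,220), the tab at (348,130), the catch's front end at (345,15); rack vertical in view. Candidates for the spare jar in the top view: turquoise (378,209), purple (363,290), black cap (396,258), front jar (310,239) → black cap, confirmed in the crop.

```bash
python3 - <<'E'
from h import *
f=dict(np.load("w1.npz"));P=cloud(f)
q=box(P,.52,.6,-.06,.03,.109,.12);c,r=cv2.minEnclosingCircle((q[:,:2]*1000).astype(np.float32));print("jar",c,r,q.mean(0))
a=np.radians(77.6);u=np.array([np.cos(a),np.sin(a)]);n=np.array([-u[1],u[0]])
O=np.array([.562,-.0155])+.1145*u
X=np.c_[(P[:,:2]-O)@u,(P[:,:2]-O)@n,P[:,2]]
print("table z",np.median(P[(abs(X[:,1])>.06)&(abs(X[:,1])<.15)&(abs(X[:,0])<.1),2]))
# wall tops
for lo,hi in((-.033,-.02),(.02,.033)):
    w=X[(X[:,1]>lo)&(X[:,1]<hi)&(X[:,2]>.033)&(X[:,2]<.052)&(abs(X[:,0])<.12)]
    print("wall",len(w),np.percentile(w[:,2],[50,98]).round(4),np.polyfit(w[:,0],w[:,1],1).round(4),[w[(w[:,0]>x)&(w[:,0]<x+.04),1].mean().round(4) for x in(-.12,-.08,-.04,0,.04)])
w=X[(X[:,2]>.108)&(abs(X[:,1])<.03)&(X[:,0]>-.09)&(X[:,0]<.05)];print("tab top",np.percentile(w,[2,50,98],axis=0).round(4))
w=X[(X[:,2]>.083)&(X[:,2]<.094)&(abs(X[:,1])<.03)&(X[:,0]>-.1)&(X[:,0]<-.05)];print("plate top",np.percentile(w,[2,50,98],axis=0).round(4))
w=X[(X[:,2]>.02)&(abs(X[:,1])<.03)&(X[:,0]<-.08)&(X[:,2]<.06)];print("lip",np.percentile(w,[2,50,98],axis=0).round(4))
w=X[(X[:,2]<.08)&(abs(X[:,1])<.015)&(X[:,0]>-.085)&(X[:,0]<-.05)];print("gap floor",np.percentile(w[:,2],[2,50,98]).round(4))
print("O",O)
E
```

```text
jar (561.91455078125, -15.18167495727539) 20.251684188842773 [ 0.56227236 -0.01465084  0.11314002]
table z 0.0003001979165706898
wall 1193 [0.0381 0.0405] [-0.0006 -0.0262] [np.float64(-0.0263), np.float64(-0.0262), np.float64(-0.0259), np.float64(-0.0263), np.float64(-0.0263)]
wall 1220 [0.0381 0.0401] [-0.0011  0.0256] [np.float64(0.0256), np.float64(0.0257), np.float64(0.0257), np.float64(0.0255), np.float64(0.0255)]
tab top [[-0.0896 -0.0102  0.119 ]
 [-0.086   0.0096  0.3803]
 [-0.0387  0.0295  0.3936]]
plate top [[-0.0986 -0.0201  0.0836]
 [-0.092   0.0005  0.0875]
 [-0.0899  0.019   0.0933]]
lip [[-0.138  -0.0287  0.0216]
 [-0.0956  0.0123  0.0381]
 [-0.081   0.0282  0.0563]]
gap floor [0.0124 0.0141 0.0158]
O [0.58658719 0.09632898]
```

```bash
cat >> h.py <<'E'
a=np.radians(77.6);u=np.array([np.cos(a),np.sin(a)]);n=np.array([-u[1],u[0]])
O=np.array([.5866,.0963])
def rk(x,y,z): return np.r_[O+x*u+y*n,z]
def inrk():
    t,R=pose();d=t[:2]-O;s=state();print("rack",np.r_[d@u,d@n,t[2]].round(4),"F rack",(s["contact_force"][:2]@u).round(2),(s["contact_force"][:2]@n).round(2),s["contact_force"][2].round(2),"t",s["time"])
E
python3 - <<'E'
from h import *
inrk();plan(rk(-.067,0,.08),-n)
E
```

```text
rack [-0.1026  0.0153  0.3001] F rack -0.45 0.31 -0.34 t 3.2167
shift cm [ 3.56  1.52 22.01]
turn [array([ 0.   ,  0.   , -0.002]), array([ 0.   , -0.   ,  3.139])]
```

Emit:
jog_arm --moves '[[[0,3.56,1.52,0,0,0,-0.002],[0,0,0,4,0,0,0],[0,0,0,4,0,0,0],[0,0,0,4,0,0,0],[0,0,0,4,0,0,0],[0,0,0,3,0,0,0],[0,0,0,2,0,0,0],[0,0,0,1,0,0,0],[0,0,0,0,0,0,0],[0,0,0,0,0,0,0]]]'

```text
time: 4.05
tool_pos: [0.5726, 0.0309, 0.0808]
tool_rot: [0.0, 0.779, 0.627, 0.0]
contact_force: [0.6, -0.5, -0.3]
gripper_width: -0.0
grasp_force: 0.0
```

```bash
python3 - <<'E'
from h import *
inrk()
E
```

```text
rack [-0.0669 -0.0004  0.0808] F rack -0.38 -0.69 -0.25 t 4.05
```

Emit:
jog_arm --moves '[[[0,0.6,0,0,0,0,0],[0,0.6,0,0,0,0,0],[0,0.6,0,0,0,0,0],[0,0.6,0,0,0,0,0],[0,0.6,0,0,0,0,0],[0,0.6,0,0,0,0,0],[0,0.6,0,0,0,0,0],[0,0.6,0,0,0,0,0],[0,0.6,0,0,0,0,0],[0,0.6,0,0,0,0,0],[0,0.6,0,0,0,0,0],[0,0.6,0,0,0,0,0],[0,0,0,0,0,0,0]]]'

```text
time: 5.13
tool_pos: [0.5894, 0.101, 0.0827]
tool_rot: [0.002, 0.778, 0.628, 0.001]
contact_force: [-0.4, -6.0, 4.2]
gripper_width: -0.0
grasp_force: 2.8
```

```bash
python3 - <<'E'
from h import *
inrk()
E
```

```text
rack [ 0.0052 -0.0017  0.0827] F rack -5.95 -0.87 4.17 t 5.1333
```

Emit:
jog_arm --moves '[[[0,0.2,0,0,0,0,0],[0,0.2,0,0,0,0,0],[0,0.2,0,0,0,0,0],[0,0.2,0,0,0,0,0],[0,0,0,0,0,0,0]]]'

```text
time: 5.55
tool_pos: [0.591, 0.1084, 0.0827]
tool_rot: [0.002, 0.778, 0.628, 0.001]
contact_force: [0.3, -5.0, 3.4]
gripper_width: 0.003
grasp_force: 2.9
```

Emit:
jog_arm --moves '[[[0,0.2,0,0,0,0,0],[0,0.2,0,0,0,0,0],[0,0.2,0,0,0,0,0],[0,0,0,0,0,0,0]]]'

```text
time: 5.88
tool_pos: [0.5923, 0.1141, 0.0827]
tool_rot: [0.003, 0.778, 0.628, 0.001]
contact_force: [0.5, -6.1, 3.4]
gripper_width: 0.001
grasp_force: 3.0
```

Emit:
jog_arm --moves '[[[0,0.2,0,0,0,0,0],[0,0.2,0,0,0,0,0],[0,0.2,0,0,0,0,0],[0,0,0,0,0,0,0]]]'

```text
time: 6.22
tool_pos: [0.5935, 0.1196, 0.0826]
tool_rot: [0.003, 0.778, 0.628, 0.0]
contact_force: [-1.0, -7.9, 3.0]
gripper_width: 0.005
grasp_force: 3.7
```

Emit:
jog_arm --moves '[[[0,0.2,0,0,0,0,0],[0,0.2,0,0,0,0,0],[0,0.2,0,0,0,0,0],[0,0,0,0,0,0,0]]]'

```text
time: 6.55
tool_pos: [0.5947, 0.1251, 0.0826]
tool_rot: [0.003, 0.778, 0.628, 0.0]
contact_force: [-1.4, -9.3, 4.6]
gripper_width: 0.002
grasp_force: 4.3
```

Emit:
jog_arm --moves '[[[0,0.2,0,0,0,0,0],[0,0.2,0,0,0,0,0],[0,0,0,0,0,0,0]]]'

```text
time: 6.8
tool_pos: [0.5955, 0.1287, 0.0826]
tool_rot: [0.003, 0.778, 0.628, -0.0]
contact_force: [-1.3, -10.1, 4.5]
gripper_width: -0.003
grasp_force: 4.8
```

Emit:
jog_arm --moves '[[[0,0.2,0,0,0,0,0],[0,0.2,0,0,0,0,0],[0,0,0,0,0,0,0]]]'

```text
time: 7.05
tool_pos: [0.5965, 0.1331, 0.0826]
tool_rot: [0.003, 0.779, 0.628, 0.0]
contact_force: [0.4, -7.9, 3.6]
gripper_width: -0.003
grasp_force: 4.0
```

Emit:
jog_arm --moves '[[[0,0.2,0,0,0,0,0],[0,0.2,0,0,0,0,0],[0,0,0,0,0,0,0]]]'

```text
time: 7.3
tool_pos: [0.5974, 0.1373, 0.0826]
tool_rot: [0.003, 0.779, 0.628, 0.001]
contact_force: [0.5, -7.0, 3.2]
gripper_width: 0.002
grasp_force: 3.4
```

Emit:
jog_arm --moves '[[[0,0.2,0,0,0,0,0],[0,0.1,0,0,0,0,0],[0,0,0,0,0,0,0]]]'

```text
time: 7.55
tool_pos: [0.598, 0.1403, 0.0827]
tool_rot: [0.003, 0.778, 0.628, 0.001]
contact_force: [0.1, -7.3, 3.9]
gripper_width: 0.002
grasp_force: 3.4
```

Emit:
jog_arm --moves '[[[0,0.1,0,0,0,0,0],[0,0.1,0,0,0,0,0],[0,0,0,0,0,0,0]]]'

```text
time: 7.8
tool_pos: [0.5985, 0.1422, 0.0827]
tool_rot: [0.003, 0.778, 0.628, 0.001]
contact_force: [0.4, -7.3, 3.6]
gripper_width: 0.0
grasp_force: 3.5
```

Emit:
jog_arm --moves '[[[0,0.1,0,0,0,0,0],[0,0.1,0,0,0,0,0],[0,0,0,0,0,0,0]]]'

```text
time: 8.05
tool_pos: [0.5987, 0.1431, 0.0827]
tool_rot: [0.003, 0.778, 0.628, -0.0]
contact_force: [-1.4, -10.1, 4.1]
gripper_width: -0.001
grasp_force: 5.5
```

Emit:
jog_arm --moves '[[[0,0.1,0,0,0,0,0],[0,0.1,0,0,0,0,0],[0,0,0,0,0,0,0]]]'

```text
time: 8.3
tool_pos: [0.5987, 0.1431, 0.0826]
tool_rot: [0.004, 0.778, 0.628, -0.002]
contact_force: [-3.0, -17.5, 6.9]
gripper_width: 0.004
grasp_force: 8.7
```

Emit:
jog_arm --moves '[[[0,0.1,0,0,0,0,0],[0,0.1,0,0,0,0,0],[0,0,0,0,0,0,0]]]'

```text
time: 8.55
tool_pos: [0.5987, 0.1432, 0.0826]
tool_rot: [0.005, 0.779, 0.628, -0.004]
contact_force: [-5.1, -23.8, 7.9]
gripper_width: 0.0
grasp_force: 12.0
```

```bash
python3 - <<'E'
from h import *
inrk()
E
```

```text
rack [ 0.0484 -0.0017  0.0826] F rack -24.36 -0.18 7.91 t 8.55
```

Emit:
jog_arm --moves '[[[0,-0.3,0,0,0,0,0],[0,-0.3,0,0,0,0,0],[0,-0.3,0,0,0,0,0],[0,-0.3,0,0,0,0,0],[0,-0.4,0,0,0,0,0],[0,-0.4,0,0,0,0,0],[0,0,0,0,0,0,0]]]'

```text
time: 9.13
tool_pos: [0.5934, 0.1295, 0.0801]
tool_rot: [-0.0, 0.779, 0.628, -0.0]
contact_force: [-0.1, -0.3, 0.1]
gripper_width: 0.0
grasp_force: 0.0
```

```bash
python3 - <<'E'
from h import *
inrk()
f=grab_frame("side")
for d in regions_of("follower_tab",f)[:2]:
    W=cloud(f,d["pixels"]);x=(W[:,:2]-O)@u;k=W[:,2]>.098;print(d["p"],k.sum(),np.percentile(x[k],[5,50,95]).round(4))
plan(rk(.02,0,.25),-n)
E
```

```text
rack [0.0339 0.0005 0.0801] F rack -0.29 0.01 0.13 t 9.1333
0.63 299 [0.0592 0.0623 0.0651]Traceback (most recent call last):
  File "<stdin>", line 5, in <module>
    return _quantile_unchecked(
        a, q, axis, out, overwrite_input, method, keepdims, weights)
    return _ureduce(a,
                    func=_quantile_ureduce_func,
    ...<5 lines>...
                    overwrite_input=overwrite_input,
                    method=method)
    r = func(a, **kwargs)
    result = _quantile(arr,
                       quantiles=q,
    ...<2 lines>...
                       out=out,
                       weights=wgt)
    slices_having_nans = np.isnan(arr[-1, ...])
                                  ~~~^^^^^^^^^
IndexError: index -1 is out of bounds for axis 0 with size 0
```

Emit:
jog_arm --moves '[[[0,0,0,-2,0,0,0],[0,0,0,-4,0,0,0],[0,0,0,-4,0,0,0],[0,0,0,-2,0,0,0],[6.2,-4.08,0.06,0,0,0,0],[6.2,-4.08,0.06,0,0,0,0],[6.2,-4.08,0.06,0,0,0,0],[6.2,-4.08,0.06,0,0,0,0],[6.2,-4.08,0.06,0,0,0,0],[6.2,-4.08,0.05,0,0,0,0],[6.2,-4.08,0.05,0,0,0,0],[6.2,-4.06,0.05,0,0,0,0],[6.2,0,0,0,0,0,0],[6.2,0,0,0,0,0,0]]]'

```text
time: 10.4
tool_pos: [0.5283, -0.1917, 0.2]
tool_rot: [-0.0, 0.78, 0.626, 0.0]
contact_force: [0.7, 0.6, -0.1]
gripper_width: 0.727
grasp_force: 0.0
```

```bash
python3 - <<'E'
from h import *
inrk();plan([.5277,-.190,.056],-n);print(state()["gripper_width"])
f=grab_frame("side")
for d in regions_of("follower_tab",f)[:1]:
    W=cloud(f,d["pixels"]);x=(W[:,:2]-O)@u;k=W[:,2]>.098;print(d["p"],k.sum(),np.percentile(x[k],[5,50,95]).round(4))
a=cv2.resize(f["color"][180:400,170:430],(390,330))
f=grab_frame("wrist");P=cloud(f);q=box(P,.49,.57,-.23,-.15,.099,.115)
if len(q)>50: print(len(q),cv2.minEnclosingCircle((q[:,:2]*1000).astype(np.float32)),q.mean(0))
cv2.imwrite("pics/w2.png",np.hstack([a,cv2.resize(f["color"],(410,330))]))
E
```

```text
rack [-0.2938 -0.0049  0.2   ] F rack 0.71 -0.55 -0.11 t 10.4
shift cm [ 0.14 -0.1  14.4 ]
turn [array([-0.   , -0.001, -0.001]), array([-1.000e-03,  0.000e+00,  3.141e+00])]
0.7271482163495434
0.78 310 [0.0589 0.062  0.0652]
3373 ((527.0558471679688, -190.34007263183594), 20.277740478515625) [ 0.52723157 -0.18934483  0.1052301 ]
```

View pics/w2.png

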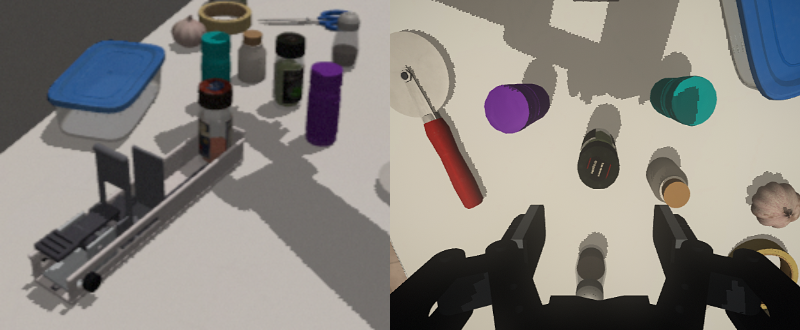

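The side view shows the follower held back by the catch, leaving an empty bay behind the front jar. In the wrist view the black-capped jar (≈(598,155) of the composite) is centred ahead of the open fingers, clear of its neighbours.

Emit:
jog_arm --moves '[[[6.2,0.12,-0.13,3,0,0,0],[6.2,0,0,3,0,0,0],[6.2,0,0,3,0,0,0],[6.2,0,0,2,0,0,0],[6.2,0,0,2,0,0,0],[6.2,0,0,1.4,0,0,0],[6.2,0,0,0,0,0,0],[6.2,0,0,0,0,0,0]]]'

```text
time: 11.22
tool_pos: [0.5275, -0.1869, 0.0554]
tool_rot: [-0.001, 0.778, 0.628, -0.0]
contact_force: [-0.3, -0.2, -0.1]
gripper_width: 0.725
grasp_force: 0.0
```

Emit:
jog_arm --moves '[[[5,0,0,0,0,0,0],[4.5,0,0,0,0,0,0],[4,0,0,0,0,0,0],[3.5,0,0,0,0,0,0],[3.2,0,0,0,0,0,0],[3.2,0,0,0,0,0,0],[3.2,0,0,0,0,0,0]]]'

```text
time: 11.8
tool_pos: [0.5289, -0.189, 0.0581]
tool_rot: [0.001, 0.779, 0.628, 0.001]
contact_force: [-0.5, 1.3, 7.3]
gripper_width: 0.468
grasp_force: 60.0
```

```bash
python3 - <<'E'
from h import *
inrk();print(state()["gripper_width"]*8.54)
E
```

```text
rack [-0.291  -0.0049  0.0581] F rack 1.13 0.81 7.31 t 11.8
3.9982762090217694
```

Emit:
jog_arm --moves '[[[3.2,0,0,-1,0,0,0],[3.2,0,0,-2,0,0,0],[3.2,0,0,-3,0,0,0],[3.2,0,0,-3,0,0,0],[3.2,0,0,-3,0,0,0],[3.2,0,0,-2,0,0,0],[3.2,0,0,-1,0,0,0],[3.2,2.5,-0.07,0,0,0,0],[3.2,2.5,-0.07,0,0,0,0],[3.2,2.5,-0.07,0,0,0,0],[3.2,2.5,-0.07,0,0,0,0],[3.2,2.5,-0.07,0,0,0,0],[3.2,2.5,-0.07,0,0,0,0],[3.2,2.5,-0.07,0,0,0,0],[3.2,2.5,0,0,0,0,0],[3.2,2.5,0,0,0,0,0],[3.2,0,0,0,0,0,0],[3.2,0,0,0,0,0,0],[3.2,0,0,0,0,0,0]]]'

```text
time: 13.38
tool_pos: [0.5702, 0.0319, 0.2053]
tool_rot: [-0.0, 0.778, 0.628, -0.001]
contact_force: [0.3, -0.1, -1.7]
gripper_width: 0.461
grasp_force: 60.6
```

```bash
python3 - <<'E'
from h import *
inrk();print(state()["gripper_width"]*8.54)
f=grab_frame("side")
d=regions_of("spare_jar",f);cv2.imwrite("pics/s3.png",np.hstack([cv2.resize(f["color"][100:400,170:430],(520,600),interpolation=2)]))
for e in d[:4]:
    W=cloud(f,e["pixels"]);X=np.c_[(W[:,:2]-O)@u,(W[:,:2]-O)@n,W[:,2]];print(round(e["p"],2),e["rect"],np.percentile(X,[3,50,97],axis=0).round(4).tolist())
E
```

```text
rack [-0.0664  0.0022  0.2053] F rack -0.07 -0.31 -1.69 t 13.3833
3.9337085663598903
0.97 [385.9, 249.2, 21.3, 61.3] [[-0.2509, 0.0617, 0.0054], [-0.2263, 0.0841, 0.0637], [-0.2202, 0.0973, 0.1058]]
0.88 [298.6, 201.2, 30.2, 73.0] [[-0.0814, -0.0158, 0.1492], [-0.0516, 0.0107, 0.1989], [-0.0466, 0.023, 0.2527]]
0.57 [316.2, 215.4, 15.3, 31.3] [[-0.2454, -0.0916, 0.0525], [-0.2263, -0.0737, 0.0856], [-0.2156, -0.0681, 0.1062]]
```

View pics/s3.png

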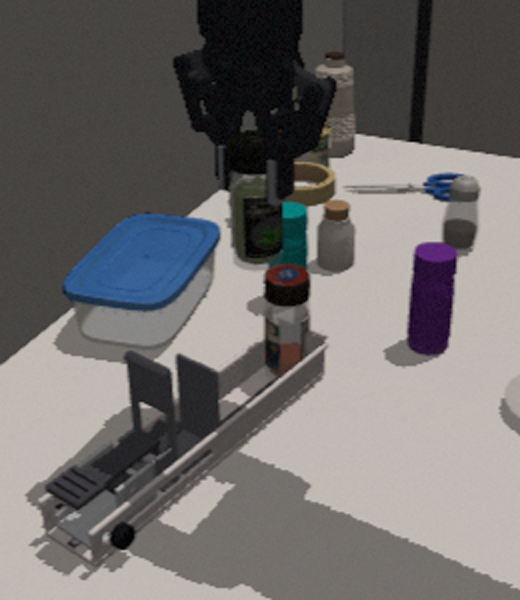

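The jar hangs upright in the gripper over the bay (body at (258,200) of the crop), follower plate at (198,395), front jar at (287,320).

```bash
python3 - <<'E'
from h import *
f=grab_frame("side")
P=cloud(f);X=np.c_[(P[:,:2]-O)@u,(P[:,:2]-O)@n,P[:,2]]
def fit(lo,hi,x0,nm):
    w=X[(X[:,2]>lo)&(X[:,2]<hi)&(abs(X[:,0]-x0)<.03)&(abs(X[:,1])<.03)]
    print(nm,len(w),circ(w,.0205).round(4))
fit(.152,.168,-.067,"spare low");fit(.168,.182,-.067,"spare mid");fit(.05,.08,-.1145,"front")
q=X[(X[:,2]>.105)&(X[:,2]<.118)&(abs(X[:,0]+.1145)<.03)&(abs(X[:,1])<.03)];print("front cap",cv2.minEnclosingCircle((q[:,:2]*1000).astype(np.float32)),circ(q[q[:,2]<.11],.0205))
E
```

```text
spare low 220 [-0.0682  0.002 ]
spare mid 203 [-0.0681  0.0024]
front 329 [-0.1135 -0.0018]
front cap ((-112.09086608886719, -1.0100153684616089), 21.684539794921875) [-0.11341532 -0.00185259]
```

```bash
python3 - <<'E'
from h import *
for nm in("side","top"):
    f=grab_frame(nm);P=cloud(f);X=np.c_[(P[:,:2]-O)@u,(P[:,:2]-O)@n,P[:,2]]
    print(nm)
    for lo,hi in((-.036,-.018),(.018,.036)):
        for x0,x1 in ((-.13,-.09),(-.09,0.),):
            w=X[(X[:,1]>lo)&(X[:,1]<hi)&(X[:,2]>.035)&(X[:,2]<.045)&(X[:,0]>x0)&(X[:,0]<x1)]
            if len(w)>5:print(x0,len(w),np.percentile(w[:,1],[5,50,95]).round(4))
    w=X[(X[:,2]>.06)&(X[:,2]<.13)&(abs(X[:,1])<.035)&(X[:,0]>.0)&(X[:,0]<.08)]
    if len(w):print("follower y",np.percentile(w[:,1],[1,2,50,98,99]).round(4),"plate top",np.percentile(w[w[:,0]<.03,0],[5,50,95]).round(4) if (w[:,0]<.03).sum()>3 else None)
    t=X[(abs(X[:,1])<.08)&(abs(X[:,1])>.04)&(abs(X[:,0])<.1)&(X[:,2]<.02)];print("table",np.median(t[:,2]))
E
```

```text
side
-0.13 30 [-0.028  -0.0257 -0.024 ]
-0.09 57 [-0.0289 -0.0259 -0.0241]
-0.13 62 [0.0183 0.0249 0.0278]
-0.09 126 [0.0233 0.0263 0.0279]
follower y [-0.0214 -0.0208  0.0018  0.0203  0.0205] plate top [0.0077 0.0099 0.0112]
table 8.044175515547178e-05
top
-0.13 38 [-0.0291 -0.0266 -0.0243]
-0.13 40 [0.0231 0.0255 0.0276]
table -0.0005301797172014787
```

Emit:
jog_arm --moves '[[[3.2,0,0.22,1.5,0,0,0],[3.2,0,0,2,0,0,0],[3.2,0,0,2,0,0,0],[3.2,0,0,2,0,0,0],[3.2,0,0,1.5,0,0,0],[3.2,0,0,0.5,0,0,0],[3.2,0,0,0,0,0,0],[3.2,0,0,0,0,0,0],[3.2,0,0,0,0,0,0]]]'

```text
time: 14.38
tool_pos: [0.5739, 0.0315, 0.1128]
tool_rot: [0.001, 0.779, 0.628, 0.001]
contact_force: [-0.2, 0.2, -1.1]
gripper_width: 0.462
grasp_force: 60.6
```

```bash
python3 - <<'E'
from h import *
inrk()
f=grab_frame("side")
P=cloud(f);X=np.c_[(P[:,:2]-O)@u,(P[:,:2]-O)@n,P[:,2]]
for z in(.056,.066,.076):
    w=X[(abs(X[:,2]-z)<.006)&(abs(X[:,0]+.067)<.022)&(abs(X[:,1])<.03)];print(len(w),circ(w,.0205).round(4))
E
```

```text
rack [-0.066  -0.0015  0.1128] F rack 0.14 0.25 -1.12 t 14.3833
59 [-0.0672 -0.002 ]
132 [-0.0673 -0.0018]
136 [-0.0671 -0.0012]
```

Emit:
jog_arm --moves '[[[3.2,0,-0.12,0,0,0,0],[3.2,0,0,0.5,0,0,0],[3.2,0,0,0,0,0,0],[3.2,0,0,0,0,0,0]]]'

```text
time: 14.77
tool_pos: [0.5714, 0.0321, 0.1058]
tool_rot: [-0.0, 0.779, 0.628, -0.0]
contact_force: [-0.6, -0.0, -0.7]
gripper_width: 0.465
grasp_force: 60.6
```

```bash
python3 - <<'E'
from h import *
inrk();t,R=pose();print(R.as_matrix().round(4)[:,2])
E
```

```text
rack [-0.066   0.0011  0.1058] F rack -0.14 0.61 -0.71 t 14.7667
[-6.e-04  1.e-04 -1.e+00]
```

Emit:
jog_arm --moves '[[[3.2,0,0.05,0.7,0,0,0],[3.2,0,0,0.7,0,0,0],[3.2,0,0,0.7,0,0,0],[3.2,0,0,0.7,0,0,0],[3.2,0,0,0.4,0,0,0],[3.2,0,0,0.3,0,0,0],[3.2,0,0,0,0,0,0],[3.2,0,0,0,0,0,0]]]'

```text
time: 15.43
tool_pos: [0.5721, 0.032, 0.0709]
tool_rot: [-0.0, 0.779, 0.628, -0.0]
contact_force: [0.3, 0.2, -1.6]
gripper_width: 0.464
grasp_force: 60.6
```

```bash
python3 - <<'E'
from h import *
inrk()
E
```

```text
rack [-0.066   0.0003  0.0709] F rack 0.24 -0.24 -1.6 t 15.4333
```

Inside the walls without contact; 4–5 mm above the floor.

Emit:
jog_arm --moves '[[[3.2,0,0,0.2,0,0,0],[3.2,0,0,0.1,0,0,0],[3.2,0,0,0.05,0,0,0],[3.2,0,0,0,0,0,0]]]'

```text
time: 15.77
tool_pos: [0.5722, 0.032, 0.0677]
tool_rot: [0.0, 0.779, 0.628, 0.0]
contact_force: [0.8, 0.8, -2.1]
gripper_width: 0.466
grasp_force: 60.6
```

Emit:
jog_arm --moves '[[[3.2,0,0,0.05,0,0,0],[3.2,0,0,0.05,0,0,0],[3.2,0,0,0,0,0,0]]]'

```text
time: 16.02
tool_pos: [0.5722, 0.0319, 0.0666]
tool_rot: [0.0, 0.779, 0.628, 0.0]
contact_force: [0.1, -0.2, -1.5]
gripper_width: 0.469
grasp_force: 60.6
```

Emit:
jog_arm --moves '[[[3.2,0,0,0.05,0,0,0],[3.2,0,0,0.05,0,0,0],[3.2,0,0,0,0,0,0]]]'

```text
time: 16.27
tool_pos: [0.5723, 0.032, 0.0662]
tool_rot: [0.0, 0.779, 0.628, 0.0]
contact_force: [-2.4, 0.7, 2.2]
gripper_width: 0.464
grasp_force: 60.6
```

Emit:
jog_arm --moves '[[[3.2,0,0,0.05,0,0,0],[3.2,0,0,0.05,0,0,0],[3.2,0,0,0,0,0,0]]]'

```text
time: 16.52
tool_pos: [0.5724, 0.032, 0.0661]
tool_rot: [-0.0, 0.778, 0.628, -0.0]
contact_force: [-4.8, 1.7, 8.4]
gripper_width: 0.466
grasp_force: 61.1
```

Emit:
jog_arm --moves '[[[3.2,0,0,-0.1,0,0,0],[4.3,0,0,0,0,0,0],[4.8,0,0,0,0,0,0],[5.4,0,0,0,0,0,0],[6.2,0,0,0,0,0,0],[6.2,0,0,0,0,0,0],[6.2,0,0,0,0,0,0]]]'

```text
time: 17.1
tool_pos: [0.5721, 0.0319, 0.0655]
tool_rot: [-0.0, 0.779, 0.628, -0.0]
contact_force: [-0.4, -0.4, -0.2]
gripper_width: 0.724
grasp_force: 0.0
```

```bash
cat >> h.py <<'E'
def jars():
    f=grab_frame("side");P=cloud(f);X=np.c_[(P[:,:2]-O)@u,(P[:,:2]-O)@n,P[:,2]]
    for z in(.05,.06,.07,.08):
        r=[]
        for x in(-.1135,-.069):
            w=X[(abs(X[:,2]-z)<.005)&(abs(X[:,0]-x)<.022)&(abs(X[:,1])<.03)];r+=list(circ(w,.0205).round(4)) if len(w)>10 else []
        print(z,r)
    w=X[(X[:,2]>.1)&(X[:,2]<.12)&(abs(X[:,1])<.03)&(X[:,0]>-.04)];print("tab x",np.percentile(w[:,0],[5,50]).round(4) if len(w) else None)
    return f
E
python3 - <<'E'
from h import *
inrk();jars()
E
```

```text
rack [-0.066   0.0003  0.0655] F rack -0.49 0.34 -0.18 t 17.1
0.05 [np.float64(-0.1194), np.float64(0.0006), np.float64(-0.0672), np.float64(0.0006)]
0.06 [np.float64(-0.1118), np.float64(-0.001), np.float64(-0.0672), np.float64(0.0009)]
0.07 [np.float64(-0.1116), np.float64(-0.0007), np.float64(-0.0674), np.float64(0.0005)]
0.08 [np.float64(-0.0678), np.float64(0.0002)]
tab x [0.0605 0.3626]
```

Emit:
jog_arm --moves '[[[6.2,0,0,-1,0,0,0],[6.2,0,0,-2,0,0,0],[6.2,0,0,-4,0,0,0],[6.2,0,0,-4,0,0,0],[6.2,0,0,-3,0,0,0],[0,3.5,0,0,0,0,0],[0,3.5,0,0,0,0,0],[0,3.5,0,0,0,0,0],[0,0,0,0,0,0,0],[0,0,0,0,0,0,0]]]'

```text
time: 17.98
tool_pos: [0.5945, 0.136, 0.2063]
tool_rot: [0.0, 0.778, 0.629, 0.0]
contact_force: [0.1, 0.0, -0.1]
gripper_width: 0.017
grasp_force: 0.0
```

```bash
python3 - <<'E'
from h import *
inrk();jars()
f=grab_frame("wrist");P=cloud(f);X=np.c_[(P[:,:2]-O)@u,(P[:,:2]-O)@n,P[:,2]]
w=X[(X[:,2]>.052)&(X[:,2]<.063)&(abs(X[:,1])<.03)&(X[:,0]>.1)&(X[:,0]<.2)];print("pad",len(w),np.percentile(w,[2,50,98],axis=0).round(4))
for x in np.arange(.08,.17,.01):
    k=w[abs(w[:,0]-x)<.005]
    if len(k)>10:print(x.round(3),np.percentile(k[:,1],[2,98]).round(4),np.median(k[:,2]).round(4))
cv2.imwrite("pics/w4.png",f["color"])
E
```

```text
rack [0.0405 0.0008 0.2063] F rack 0.06 -0.09 -0.11 t 17.9833
0.05 [np.float64(-0.1171), np.float64(0.001), np.float64(-0.0674), np.float64(0.0007)]
0.06 [np.float64(-0.114), np.float64(-0.0014), np.float64(-0.0672), np.float64(0.0008)]
0.07 [np.float64(-0.1138), np.float64(-0.0018), np.float64(-0.0673), np.float64(0.0007)]
0.08 [np.float64(-0.1131), np.float64(-0.002), np.float64(-0.0675), np.float64(0.0001)]
tab x [0.0601 0.3625]
pad 3350 [[ 0.1017 -0.0163  0.0523]
 [ 0.1307 -0.0005  0.0576]
 [ 0.1499  0.0153  0.0595]]
0.1 [-0.0111  0.0102] 0.053
0.11 [-0.0111  0.0102] 0.0532
0.12 [-0.0146  0.0134] 0.0535
0.13 [-0.0166  0.0154] 0.0582
0.14 [-0.0165  0.0159] 0.0581
0.15 [-0.0162  0.0158] 0.058
```

View pics/w4.png

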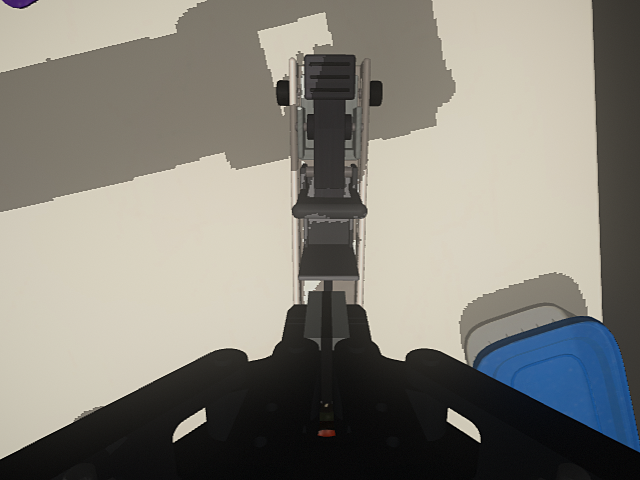

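The wrist view shows the catch pad (three ridges) at (330,76), the tab at (330,208) and the pressing plate at (330,260).

Emit:
jog_arm --moves '[[[0,3.3,0.1,0,0,0,0],[0,3.3,0,0,0,0,0],[0,3.25,0,0,0,0,0],[0,0,0,3,0,0,0],[0,0,0,4,0,0,0],[0,0,0,4,0,0,0],[0,0,0,2,0,0,0],[0,0,0,0.9,0,0,0],[0,0,0,0,0,0,0],[0,0,0,0,0,0,0]]]'

```text
time: 18.92
tool_pos: [0.6172, 0.2299, 0.0677]
tool_rot: [0.0, 0.779, 0.627, 0.001]
contact_force: [0.4, -0.1, 1.0]
gripper_width: 0.001
grasp_force: 0.0
```

```bash
python3 - <<'E'
from h import *
inrk()
E
```

```text
rack [ 0.137  -0.0012  0.0677] F rack -0.02 -0.38 1.04 t 18.9167
```

Emit:
jog_arm --moves '[[[0,0.2,0,0.5,0,0,0],[0,0,0,0.5,0,0,0],[0,0,0,0.2,0,0,0],[0,0,0,0.2,0,0,0],[0,0,0,0.2,0,0,0],[0,0,0,0,0,0,0]]]'

```text
time: 19.42
tool_pos: [0.6191, 0.2349, 0.0541]
tool_rot: [0.0, 0.778, 0.628, 0.004]
contact_force: [0.4, 5.7, 7.0]
gripper_width: 0.001
grasp_force: 3.3
```

Emit:
jog_arm --moves '[[[0,0,0,0.2,0,0,0],[0,0,0,0.1,0,0,0],[0,0,0,0.1,0,0,0],[0,0,0,0,0,0,0],[0,0,0,0,0,0,0]]]'

```text
time: 19.83
tool_pos: [0.619, 0.2349, 0.0495]
tool_rot: [0.0, 0.778, 0.628, 0.004]
contact_force: [2.0, 6.9, 5.1]
gripper_width: -0.002
grasp_force: 3.4
```

```bash
python3 - <<'E'
from h import *
inrk();jars()
E
```

```text
rack [ 0.1424 -0.0019  0.0495] F rack 7.18 -0.45 5.11 t 19.8333
0.05 [np.float64(-0.1171), np.float64(0.0008), np.float64(-0.0665), np.float64(0.0006)]
0.06 [np.float64(-0.1139), np.float64(-0.0016), np.float64(-0.0666), np.float64(0.0005)]
0.07 [np.float64(-0.0942), np.float64(0.0309), np.float64(-0.0669), np.float64(0.0006)]
0.08 [np.float64(-0.1137), np.float64(-0.002), np.float64(-0.0677), np.float64(-0.0001)]
tab x [0.0143 0.1552]
```

Emit:
jog_arm --moves '[[[0,0,0,0.1,0,0,0],[0,0,0,0,0,0,0],[0,0,0,0,0,0,0],[0,0,0,0,0,0,0],[0,0,0,0,0,0,0]]]'

```text
time: 20.3
tool_pos: [0.6191, 0.2351, 0.0486]
tool_rot: [-0.0, 0.778, 0.628, 0.004]
contact_force: [2.7, 6.1, 4.3]
gripper_width: 0.001
grasp_force: 3.6
```

```bash
python3 - <<'E'
from h import *
inrk();f=jars();cv2.imwrite("pics/s5.png",cv2.resize(f["color"][100:400,170:430],(520,600),interpolation=2))
E
```

```text
rack [ 0.1425 -0.002   0.0486] F rack 6.57 -1.29 4.3 t 20.3
0.05 [np.float64(-0.1177), np.float64(0.0013), np.float64(-0.0669), np.float64(-0.0002)]
0.06 [np.float64(-0.1145), np.float64(-0.0016), np.float64(-0.0668), np.float64(-0.0005)]
0.07 [np.float64(-0.114), np.float64(-0.0017), np.float64(-0.0666), np.float64(-0.0003)]
0.08 [np.float64(-0.0986), np.float64(0.0335), np.float64(-0.067), np.float64(-0.0009)]
tab x [0.0032 0.1555]
```

View pics/s5.png

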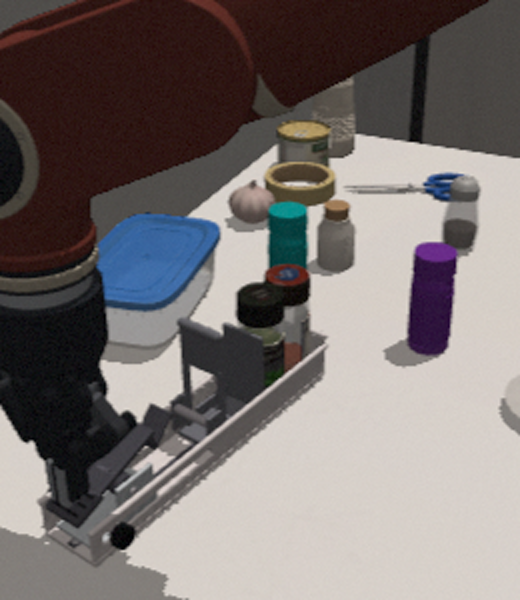

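The follower has run forward and presses the spare jar (240,360) against the front jar; lift off now.

Emit:
jog_arm --moves '[[[0,-0.2,0,-0.5,0,0,0],[0,0,0,-1,0,0,0],[0,0,0,-2,0,0,0],[0,0,0,-4,0,0,0],[0,0,0,-4,0,0,0],[0,0,0,-2,0,0,0],[0,0,0,0,0,0,0],[0,0,0,0,0,0,0],[0,0,0,0,0,0,0],[0,0,0,0,0,0,0]]]'

```text
time: 21.18
tool_pos: [0.6149, 0.2301, 0.1779]
tool_rot: [-0.001, 0.779, 0.628, -0.002]
contact_force: [-0.1, 0.1, -0.9]
gripper_width: -0.001
grasp_force: 0.0
```

```bash
python3 - <<'E'
from h import *
inrk();f=jars()
f=grab_frame("top");P=cloud(f);X=np.c_[(P[:,:2]-O)@u,(P[:,:2]-O)@n,P[:,2]]
q=X[(X[:,2]>.108)&(X[:,2]<.125)&(abs(X[:,1])<.03)&(X[:,0]<.03)&(X[:,0]>-.15)]
for x0,x1 in((-.14,-.0945),(-.0945,-.045)):
    k=q[(q[:,0]>x0)&(q[:,0]<x1)]
    if len(k)>5:print(cv2.minEnclosingCircle((k[:,:2]*1000).astype(np.float32)),k[:,2].mean())
k=q[q[:,0]>-.03];print("tab",np.percentile(k,[2,50,98],axis=0).round(4) if len(k) else 0)
f=grab_frame("side");cv2.imwrite("pics/s6.png",cv2.resize(f["color"][180:400,170:430],(709,600),interpolation=2))
E
```

```text
rack [0.1367 0.0011 0.1779] F rack 0.08 0.17 -0.91 t 21.1833
0.05 [np.float64(-0.118), np.float64(0.0011), np.float64(-0.0671), np.float64(-0.0005)]
0.06 [np.float64(-0.1141), np.float64(-0.0015), np.float64(-0.0668), np.float64(-0.0005)]
0.07 [np.float64(-0.1143), np.float64(-0.0015), np.float64(-0.0664), np.float64(-0.0005)]
0.08 [np.float64(-0.114), np.float64(-0.0017), np.float64(-0.0669), np.float64(-0.0007)]
tab x [0.0027 0.3628]
((-115.48413848876953, -0.6487322449684143), 19.86785125732422) 0.11268761780302565
((-74.7334213256836, 1.0767748355865479), 20.16175079345703) 0.11285572131001513
tab [[-0.0046 -0.0205  0.1097]
 [-0.0011 -0.0006  0.1179]
 [ 0.0042  0.0189  0.1223]]
```

View pics/s6.png

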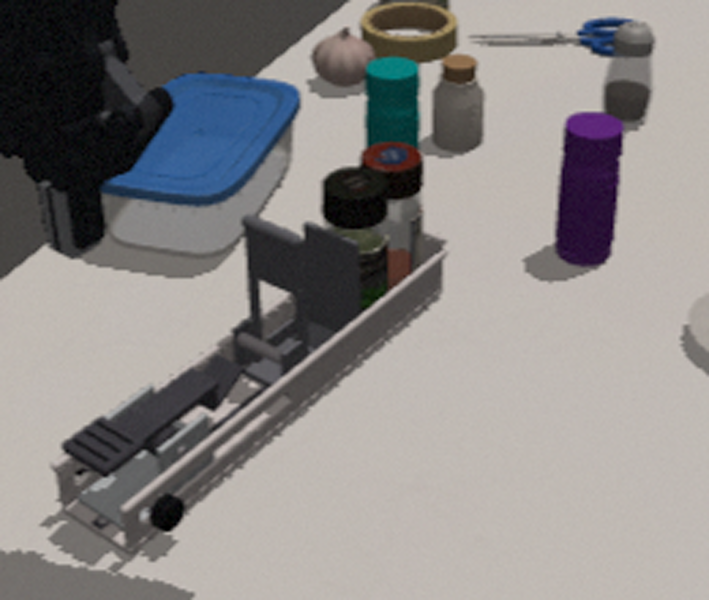

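Both jars stand in line 41 mm apart at x ≈ −115 and −74 mm, the follower rests on the spare jar and the lever is back up.

```bash
python3 -c "
from plant import *
print(job_done())"
```

```text
the job is handed in; nothing more can be done
None
```

The spice rack is restocked and the job handed in at about 21 s, though the hand-in returned no verdict. In the last images both jars stood in line against the front lip with the follower resting on the spare jar, the catch lever was back at rest and the arm was clear, and nothing else on the table looked moved.

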